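Wedge up the rocking welding jig

ROBOT

A 6-joint arm with a two-finger parallel gripper is mounted at the origin on the work surface. World frame = base frame: x ahead of the robot, y to its left, z up, the work surface at z = 0. Lengths are in m, angles in rad, forces in N, time in s.
With the tool pointing down it reaches from about 0.375 to 0.975 m from the base axis. Payload 3.8 kg.
Tool frame: the origin (TCP) lies midway between the tips of the shut fingers; the grasp point (between the pads) lies 19 mm behind it; x points along the fingers, y is the direction in which the jaws open and shut, and the axes are right-handed (so a half turn about x gives the same grasp; the last joint's range is limited). The gripper opens to 85 mm and grips with 20 to 120 N. Pads are 22 mm wide; open, the fingers measure 114 mm over their backs; the gripper's body (76 mm by 85 mm) begins 54 mm behind the grasp point. The pads swing forward as they close: fully open they stand 13 mm farther back than shut.
Start: joints at [-1.229, 0.264, 1.604, -0, 1.274, -0.037], TCP at [0.25, -0.627, 0.231] pointing down, gripper open.
Joint ranges: [-2.63, 2.63], [-0.94, 2.18], [0.31, 2.57], [-1.31, 4.45], [0, 2.66], [-2.55, 2.55]. Speed limits (rad/s): [2.57, 2.57, 3.14, 3.14, 3.14, 3.14].

INTERFACE

Orientations are given as a rotation vector (axis times angle).
In Python, from station import arm gives the robot as it stands.
- The arm moves only by the tool drive_tool, never from a script. Its argument "increments" is one flat list of numbers, 7 for each row, row after row: the turn, a rotation vector about the world's x, y, z in degrees, then the shift along the world's x, y, z in cm, then the opening, from 0 (shut) to 1 (fully open). A call has 1 to 5 rows; each row shifts and turns the commanded pose from where the row before left it; what a row does not reach is not made up. A row lasts 1/8 s, in which the tool goes at most 62.5 mm and 10.7 degrees, less where a joint would pass 70% of its speed; a pose out of reach is approached as far as the arm can. A call is refused whole if a number of a shift passes 6.25 or a number of a turn 10.7, either way. A call with a gripper value outside its range is refused whole. The fingers move at their own pace and stop on an object; "grip_force" is the grip in N (left out, the last holds). Time passes only in rows, so rows that do not move let the fingers close. It gives the time, the measured TCP pose, the force and the opening at its end, in the units of the state.
- arm.sense(): the state, without advancing time (a new reading comes with each control period).
- arm.camera(name): name is "scene" or "top" or "wrist"; returns the picture (480x640x3 uint8, blue, green, red); there is no depth.
- arm.camera_model(name): a dict with "vfov" (degrees; the focal length in pixels is half the picture's height over the tangent of half this angle, whatever the lens; pixels are square), "cx", "cy" (the principal point, pixels), "eye" and "orientation" of the camera in the world. Camera axes: x right, y down, z forward; pixel columns grow to the right and rows downward; lengths in m; the calibration is good to about 2 mm. The wrist camera is an equidistant fisheye: a pixel r from the principal point sees the ray r / f radians off the axis. A picture is of the moment at which its call begins: read the wrist's pose just before it. camera_model takes no time and is no camera call; for the wrist camera it gives the pose at the moment of the call.
- arm.sign_off(): hands the job in, once; it reports no verdict.
Trained networks look in the newest picture that a camera, given by its name, has taken for a name from the list of things; names that differ only in an ending like _2 or _b are one class to them, and where a whole thing is asked for, a point or a joint stands for the part that bears it (a point fixed in the world has none). Each returns a list of dicts, best first, with "conf" (0 to 1); they miss things now and then, are a little off and sometimes report something else, mostly with a low value. They report only what shows in the picture. A call takes as long as a camera call. They do not tell look-alikes from the thing itself.
- arm.spot_in(thing, camera): "bbox" ([left, top, right, bottom] in pixels, round what is visible of it).
- arm.trace(thing, camera): "mask" (480x640 bool, what is visible of it) and "bbox" ([left, top, right, bottom] in pixels, round what is visible of it).
The state is a dict: "clock": time; "joint_pos": joint angles; "joint_vel": joint speeds; "joint_torque": joint torques, N m; "position": TCP position; "tool_rot": TCP orientation; "force": force on the tool from outside, world axes, zero at the start; "moment": the same for the moment, N m; "width": finger opening in m.
Only numpy, scipy, OpenCV 4.12 (cv2) and the standard library are available. Lean on these libraries where they do the work, as an engineer would, in place of code of your own. Each camera call takes 0.05 s, during which the arm holds its last target.

TASK

The clamping jig rocks on the bench because the levelling foot under its yellow corner has seized too short. Slide the red steel wedge along the bench, thin end first, centrally under that foot, nudging it in and pressing down on the yellow corner to test, until the jig sits level and no longer rocks, without driving it so hard that it jacks the jig up or shoves it along. Only push and press with the fingers: lift nothing, keep the jig where it stands and leave everything else alone. Finish while still holding the yellow corner down firmly with the fingertips, the jig steady, so that it can be tacked.

Things in the scene. Friction and masses are not known exactly. Their poses are not given: they have to be found in the camera images.
- jig: Jig, about 4.6 kg: dark steel plate 280 (x) x 200 (y) x 10 mm, underside 32 and top 42 mm over the bench, on four screw feet at x +-110, y +-70 mm, the short one at x -110, y +70. Clamp bars and wing nuts on top reach 82 mm, over 15 mm clear of the yellow plate. Origin: plate centre, at bench level; z is vertical when it sits level on its three good feet. Yaw -0.3 to 0.1 rad.
- corner: Yellow corner plate, part of the jig, 44 x 44 x 5 mm, above the short foot (the other three are dark steel). Origin: centre of its underside, 42 mm over the bench when level. Unwedged, pressing it with 4 to 8 N rocks the jig until the short foot strikes the bench.
- press_point (a point): Centre of the yellow plate's flat top, where to press; 47 mm over the bench when the jig is level. With the wedge snug it gives less than 1.5 mm under 10 to 20 N, which is a firm hold (under 8 N is too light).
- foot_sole (a point): Centre of the flat sole (24 mm diameter) of the short foot, straight under press_point. It hangs 6 to 12 mm over the bench, different each time; the foot is seized and keeps its length.
- wedge: Loose red steel wedge, about 0.45 kg, lying flat: 130 mm long (x), 50 wide (y), 18 mm high at the thick end, 2 at the thin end, one straight slope between (1 in 8); upright sides and ends. Origin: centre of its underside; x points to the thin end, z up. Centre of mass at x -17 mm. Starts up to 35 mm out of line with the short foot and up to 0.3 rad askew.
- thin_edge (a point): Middle of the wedge's thin edge, 2 mm over the bench; it points roughly along the jig's -y and starts 40 to 120 mm short of the short foot, on the jig's +y side.
- thick_end (a point): Middle of the wedge's upright thick end face (50 wide, 18 mm high), the face to push. The wedge slides under 2 to 4 N; once the foot bears on it, the push rises about 1.3 N for each newton carried, and beyond some 15 N the jig itself starts to slide along or lift.
- magnet: Bystander, loose: orange welding magnet lying flat, a triangle with 80 mm legs, 16 mm high, on the bench on the jig's +y side, beyond the wedge. Origin: middle of the underside.
- wire_brush: Bystander, loose: wire brush, 240 x 30 mm, 38 mm high, lying bristles up on the bench to the left of the wedge. Origin: middle of the underside.
- hammer: Bystander, loose: chipping hammer, 260 mm long with a 165 mm head, lying on the bench between robot and jig, to the right. Origin: middle of the underside.
- dip_tin: Bystander, loose: tin of dip, 72 mm diameter, 60 mm high, upright to the left of the wedge. Origin: middle of the underside.
- tee_bolt: Bystander, loose: bolt standing on its head, head 24 mm diameter, 60 mm tall, to the left of the wedge. Origin: middle of the underside.
- g_clamp: Bystander, loose: small G-clamp lying flat, 80 x 170 mm, 18 mm high, to the left of the wedge, nearer the robot. Origin: middle of the underside of its frame.
Not all that is in view belongs to the job. Of the things that look like the wedge, take the one that is farthest to the robot's left at the start.

How it is judged:
At the end, for the whole second after the job is handed in: The fingers press the yellow corner with over 8 N and the jig stays within 0.012 rad of level (1.5 mm at a foot); the short foot bears on the wedge with over 3 N, sole centre within 15 mm of its middle line; the jig is within 30 mm of its start; jig and wedge are at rest (contact force between the fingers and corner above 8 N and angle between jig's own z axis and vertical below 0.012 rad and contact force between wedge and jig above 3 N and y of foot_sole in the frame of wedge between -0.015 and 0.015 m and distance of jig from where it was at the start of the episode below 0.03 m and linear speed of each of jig, wedge below 0.01 m/s); the arm keeps its last pose, push and grip.
It fails at once if the wedge is lifted off the bench or tipped up (height (world z) of wedge above 0.012 m or angle between wedge's own z axis and vertical above 0.2 rad).
It fails at once if the jig is lifted (height (world z) of jig above 0.015 m).
It fails at once if the jig is shoved more than 30 mm (distance of jig from where it was at the start of the episode above 0.03 m).
It fails at once if a bystander is moved more than 40 mm (distance of any of magnet, wire_brush, hammer, dip_tin, tee_bolt, g_clamp from where it was at the start of the episode above 0.04 m).
It also fails if it takes over 61 s, if anything falls off the work surface, if the arm or the gripper's body presses on something with over 40 N, if the wrist force passes 120 N, or if a joint passes its speed limit or range.

## Working session

There is one attempt and no reset: what is moved stays moved. The work goes in short steps, Python scripts to look and compute and a tool call to move; the robot and the scene stay as the last step left them, time stands still between calls to the robot, and variables do not carry over. Pictures are saved under pics/ and viewed, and the job is handed in when it is done.

Besides the shell and the picture viewer there is one more tool, called after "Request:" as name(argument=value, ...) on one line, values as JSON. drive_tool: Moves the arm, as the interface text tells. Its arguments: {"type":"object","properties":{"increments":{"type":"array","items":{"type":"number"}},"grip_force":{"type":"number"}},"required":["increments"]}

```bash
ls; mkdir -p pics; cat > h.py <<'E'
import numpy as np, cv2
from scipy.spatial.transform import Rotation as R
from station import arm
def rot(o):
    o=np.array(o,float)
    return o if o.shape==(3,3) else (R.from_rotvec(o).as_matrix() if o.shape==(3,) else R.from_quat(o).as_matrix())
def ray(m,u,v):
    f=240/np.tan(np.radians(m['vfov'])/2)
    d=np.array([(u-m['cx'])/f,(v-m['cy'])/f,1.])
    return rot(m['orientation'])@d
def onz(m,u,v,z):
    d=ray(m,u,v);e=np.array(m['eye']);return e+d*(z-e[2])/d[2]
def proj(m,p):
    f=240/np.tan(np.radians(m['vfov'])/2)
    c=rot(m['orientation']).T@(np.array(p)-np.array(m['eye']))
    return np.array([m['cx']+f*c[0]/c[2],m['cy']+f*c[1]/c[2]])
E
python3 - <<'E'
from h import *
for n in ['scene','top']:
    cv2.imwrite(f'pics/{n}0.png',arm.camera(n)); print(n,arm.camera_model(n))
for t in ['wedge','corner','jig','magnet']:
    for n in ['top','scene']:
        print(t,n,[(np.round(d['bbox']),round(d['conf'],2)) for d in arm.spot_in(t,n)])
print(arm.sense())
E
```

```text
pics
scene {'vfov': 56.2838222287205, 'cx': 318.9702938225022, 'cy': 231.1327401012827, 'eye': array([0.93719753, 0.28212371, 0.82960189]), 'orientation': array([-1.47295599, -2.36059962,  0.63062798])}
top {'vfov': 45.05839365097473, 'cx': 322.1386130373142, 'cy': 239.7730313170467, 'eye': array([0.30630552, 0.08398093, 1.37061811]), 'orientation': array([-2.11294406,  2.15312042, -0.16406327])}
wedge top [(array([277., 236., 336., 271.]), 0.71), (array([353., 286., 392., 344.]), 0.61), (array([150., 166., 246., 187.]), 0.42)]
wedge scene [(array([281., 145., 334., 190.]), 0.97), (array([311., 230., 377., 256.]), 0.91)]
corner top [(array([354., 240., 375., 260.]), 0.78)]
corner scene []
jig top [(array([344., 142., 437., 263.]), 0.74), (array([279., 236., 334., 272.]), 0.73)]
jig scene [(array([148., 175., 301., 321.]), 0.72), (array([366., 350., 501., 419.]), 0.5)]
magnet top [(array([288., 146., 323., 182.]), 0.91)]
magnet scene [(array([312., 232., 375., 257.]), 0.65)]
{'clock': 0.5, 'joint_pos': array([-1.22892246e+00,  2.63915938e-01,  1.60400830e+00, -8.19788752e-06,
        1.27365616e+00, -3.68666577e-02]), 'joint_vel': array([-4.26737982e-04, -1.45571472e-03, -7.81171649e-06, -6.84201366e-04,
        1.27319346e-03, -9.29037090e-04]), 'joint_torque': array([-6.32622014e-04, -5.14404380e+01, -3.67237473e+01, -1.76878443e-04,
        2.59984525e-03, -3.67431824e-06]), 'position': array([ 0.24960007, -0.62716189,  0.23126448]), 'tool_rot': array([ 2.0142133 ,  0.38604801, -2.01422537]), 'force': array([-0.0509825 , -0.77761903,  0.15495443]), 'moment': array([-0.01717774, -0.03577935, -0.01489063]), 'width': 0.08569363356862808}
```

View pics/top0.png

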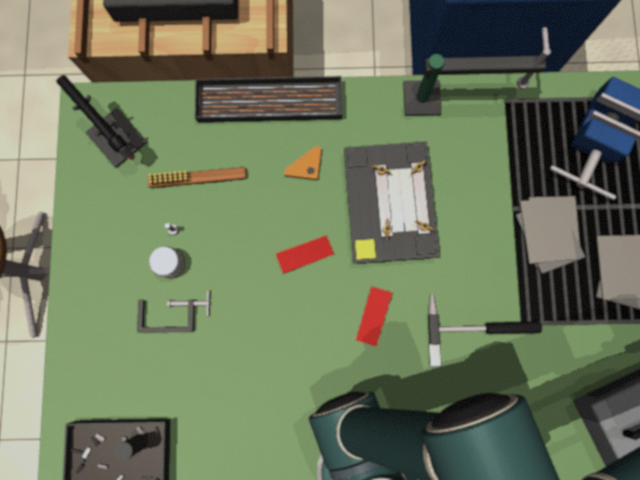

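View pics/scene0.png

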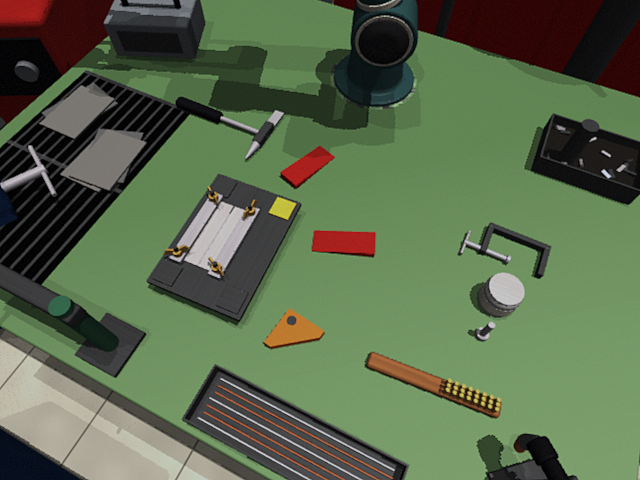

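Two red wedges show in the top view: A at (305,254) and B at (374,316). A is farther to the robot's left (image left) and lies on the jig's +y side, so it fits. I'll confirm it in a crop and measure it.

```bash
python3 - <<'E'
from h import *
t=cv2.imread('pics/top0.png');s=cv2.imread('pics/scene0.png')
a=cv2.resize(t[215:355,260:400],(560,560),interpolation=cv2.INTER_CUBIC)
b=cv2.resize(s[135:275,260:400],(560,560),interpolation=cv2.INTER_CUBIC)
cv2.imwrite('pics/crop0.png',cv2.resize(np.hstack([a,b]),(800,400)))
for n,im in (('top',t),('scene',s)):
    m=arm.camera_model(n)
    hsv=cv2.cvtColor(im,cv2.COLOR_BGR2HSV)
    for col,lo,hi in (('red',(0,170,60),(6,255,255)),('yel',(24,150,80),(34,255,255))):
        k=cv2.inRange(hsv,lo,hi)
        if col=='red': k|=cv2.inRange(hsv,(174,170,60),(180,255,255))
        nn,l,st,c=cv2.connectedComponentsWithStats(k)
        for i in range(1,nn):
            if st[i,4]<150: continue
            r=cv2.minAreaRect(np.argwhere(l==i)[:,::-1].astype(np.float32))
            z=.047 if col=='yel' else .01
            bx=cv2.boxPoints(r)
            print(n,col,st[i],np.round(r[0],1),np.round(r[1],1),'ctr',np.round(onz(m,*r[0],z),4)[:2]); print(np.round(bx,1).tolist(),np.round([onz(m,*p,z)[:2] for p in bx],4).tolist())
E
```

```text
top red [ 277  237   56   36 1050] [304.4 253.7] [20.1 53.1] ctr [0.496  0.1362]
[[276.0, 253.60000610351562], [325.70001220703125, 235.0], [332.79998779296875, 253.8000030517578], [283.1000061035156, 272.5]] [[0.4975, 0.2037], [0.5401, 0.0847], [0.4944, 0.0688], [0.4522, 0.1872]]
top red [ 357  288   34   57 1119] [373.4 315.9] [20.7 54.9] ctr [ 0.3466 -0.0228]
[[355.6000061035156, 339.20001220703125], [371.3999938964844, 286.6000061035156], [391.20001220703125, 292.6000061035156], [375.5, 345.1000061035156]] [[0.2939, 0.0201], [0.4149, -0.0203], [0.4001, -0.0662], [0.2795, -0.0253]]
top yel [356 241  18  17 167] [364.9 248.7] [15.8 16.1] ctr [ 0.4999 -0.0053]
[[355.70001220703125, 242.1999969482422], [371.6000061035156, 239.60000610351562], [374.20001220703125, 255.10000610351562], [358.29998779296875, 257.79998779296875]] [[0.5154, 0.0156], [0.5209, -0.0213], [0.4844, -0.0261], [0.479, 0.0107]]
scene red [   0    0   54   27 1314] [26.5 13. ] [26. 53.] ctr [ 0.2154 -1.0072]
[[-0.0, 0.0], [53.0, 0.0], [53.0, 26.0], [0.0, 26.0]] [[0.2034, -1.1227], [0.1324, -0.9832], [0.2268, -0.896
[... 217 characters left out ...]
92.8999938964844, 189.39999389648438]] [[0.4009, -0.0669], [0.2725, -0.0237], [0.3059, 0.0263], [0.4299, -0.0181]]
scene red [ 312  231   63   25 1334] [343.2 242.6] [62.2 23.1] ctr [0.5038 0.1389]
[[311.70001220703125, 253.1999969482422], [312.5, 230.10000610351562], [374.6000061035156, 232.0], [373.8999938964844, 255.10000610351562]] [[0.5551, 0.0911], [0.505, 0.068], [0.451, 0.1881], [0.5027, 0.2077]]
scene yel [269 197  27  22 377] [282.1 207.7] [22.2 18.4] ctr [ 0.5041 -0.003 ]
[[268.5, 212.39999389648438], [274.8999938964844, 195.1999969482422], [295.70001220703125, 203.0], [289.29998779296875, 220.1999969482422]] [[0.5269, -0.0227], [0.483, -0.0316], [0.4811, 0.017], [0.5246, 0.0247]]
```

View pics/crop0.png

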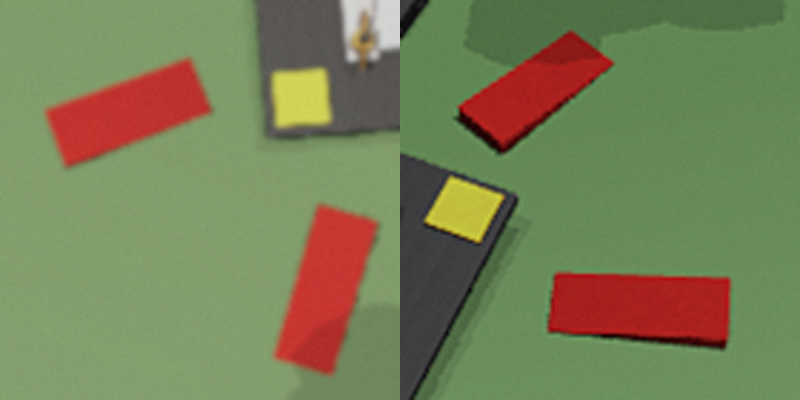

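```bash
cat >> h.py <<'E'
from scipy.optimize import least_squares
def redmask(im,near):
    hsv=cv2.cvtColor(im,cv2.COLOR_BGR2HSV)
    k=cv2.inRange(hsv,(0,150,50),(7,255,255))|cv2.inRange(hsv,(173,150,50),(180,255,255))
    n,l,st,c=cv2.connectedComponentsWithStats(k)
    i=min([i for i in range(1,n) if st[i,4]>150],key=lambda i:np.hypot(*(c[i]-near)))
    return (l==i).astype(np.uint8)
def yelmask(im,near):
    hsv=cv2.cvtColor(im,cv2.COLOR_BGR2HSV)
    k=cv2.inRange(hsv,(22,120,70),(36,255,255))
    n,l,st,c=cv2.connectedComponentsWithStats(k)
    i=min([i for i in range(1,n) if st[i,4]>60],key=lambda i:np.hypot(*(c[i]-near)))
    return (l==i).astype(np.uint8)
L,W=.065,.025
WV=np.array([[sx*L,sy*W,z] for sx,h in ((-1,.018),(1,.002)) for sy in (-1,1) for z in (0,h)])
YV=np.array([[sx*.022,sy*.022,z] for sx in (-1,1) for sy in (-1,1) for z in (.047,)])
JV=np.array([[sx*.14,sy*.1,z] for sx in (-1,1) for sy in (-1,1) for z in (.032,.042)])
def place(V,q):
    c,s=np.cos(q[2]),np.sin(q[2])
    return np.c_[q[0]+c*V[:,0]-s*V[:,1],q[1]+s*V[:,0]+c*V[:,1],V[:,2]]
def fit(V,obs,q0):
    def res(q):
        r=[]
        for m,mask in obs:
            h=cv2.convexHull(np.array([proj(m,p) for p in place(V,q)],np.float32))
            cs,_=cv2.findContours(mask,cv2.RETR_EXTERNAL,cv2.CHAIN_APPROX_NONE)
            pts=max(cs,key=len)[:,0].astype(float)
            r+=[np.clip(cv2.pointPolygonTest(h,tuple(map(float,p)),True)-.5,-3,3) for p in pts]
        return np.array(r)
    # scan then refine
    o=least_squares(res,q0,diff_step=1e-3,x_scale=[.01,.01,.1],method='trf') 
    return o.x,np.sqrt(np.mean(o.fun**2))
E
cat > m.py <<'E'
from h import *
t=cv2.imread('pics/top0.png');s=cv2.imread('pics/scene0.png')
mt,ms=arm.camera_model('top'),arm.camera_model('scene')
wt,ws=redmask(t,(304,254)),redmask(s,(343,243))
yt,ys=yelmask(t,(365,249)),yelmask(s,(282,208))
for o in ([(mt,wt)],[(ms,ws)],[(mt,wt),(ms,ws)]): print('wedge',fit(WV,o,[.5,.137,-1.2]))
for o in ([(mt,yt)],[(ms,ys)],[(mt,yt),(ms,ys)]): print('yel',fit(YV,o,[.5,-.005,0]))
arm.camera('top');
k=[d for d in arm.trace('jig','top')]
print([(d['bbox'],d['conf']) for d in k])
if k:
    jm=k[0]['mask'].astype(np.uint8); print('jig',fit(JV,[(mt,jm)],[.61,-.075,0]))
E
python3 m.py
```

```text
wedge (array([ 0.49670848,  0.13604519, -1.21905901]), np.float64(0.547641021318968))
wedge (array([ 0.4994515 ,  0.13707774, -1.21207529]), np.float64(0.6589116116875874))
wedge (array([ 0.49817518,  0.13670467, -1.21569072]), np.float64(0.7997490692618443))
yel (array([ 0.4997764 , -0.00526962,  0.        ]), np.float64(0.4002179034142167))
yel (array([ 0.5036046 , -0.00316799,  0.        ]), np.float64(0.4748400872716081))
yel (array([ 0.50171803, -0.00421733,  0.        ]), np.float64(0.7910401701201866))
[([343.9, 141.3, 439.6, 260.7], 0.77)]
jig (array([ 0.61451189, -0.07032569,  0.04960456]), np.float64(0.6128623905159495))
```

```bash
python3 - <<'E'
from h import *
print(np.round(rot(arm.sense()['tool_rot']),3))
E
```

```text
[[ 0.     0.37  -0.929]
 [-0.    -0.929 -0.37 ]
 [-1.     0.     0.   ]]
```

Request:
drive_tool(increments=[0,0,0,5,3,0,0,0,0,0,5,5,0,0,0,0,0,4,5,0,0,0,0,0,3,5.5,0,0,0,0,0,0,6,0,0])

```text
clock: 1.23
position: [0.4148, -0.3876, 0.2315]
tool_rot: [2.014, 0.387, -2.012]
force: [0.6, 0.4, 0.2]
width: 0.0003
```

Request:
drive_tool(increments=[0,0,10,0.5,6,0,0,0,0,10,0,6,0,0,0,0,10,0,6,0,0,0,0,10,0,6,0,0,0,0,10,0,6,-2,0])

```text
clock: 1.85
position: [0.4191, -0.0886, 0.2135]
tool_rot: [1.439, 1.039, -1.432]
force: [1.1, 1.2, -0.3]
width: 0.0001
```

Request:
drive_tool(increments=[0,0,10,0,6,-2,0,0,0,8.3,0,6,-3,0,0,0,0,0,6,-3,0,0,0,0,0,6,-3,0,0,0,0,0,2.3,-3,0])

```text
clock: 2.48
position: [0.4181, 0.1629, 0.0778]
tool_rot: [1.209, 1.21, -1.205]
force: [0.6, -0.5, 0.8]
width: 0.0
```

```bash
python3 - <<'E'
from h import *
s=arm.sense();print(s['clock'],s['position'],np.round(rot(s['tool_rot']),3),s['force'],s['joint_pos'])
for n in ('top','scene'):cv2.imwrite(f'pics/{n}1.png',arm.camera(n))
E
```

```text
2.475 [0.41813704 0.16290598 0.07784034] [[ 0.002  1.     0.003]
 [ 0.001  0.003 -1.   ]
 [-1.     0.002 -0.001]] [ 0.59423451 -0.50864963  0.80654341] [ 3.15667832e-01 -1.34097134e-02  2.22191300e+00  5.21585305e-04
  9.30704468e-01  3.12248704e-01]
```

View pics/scene1.png

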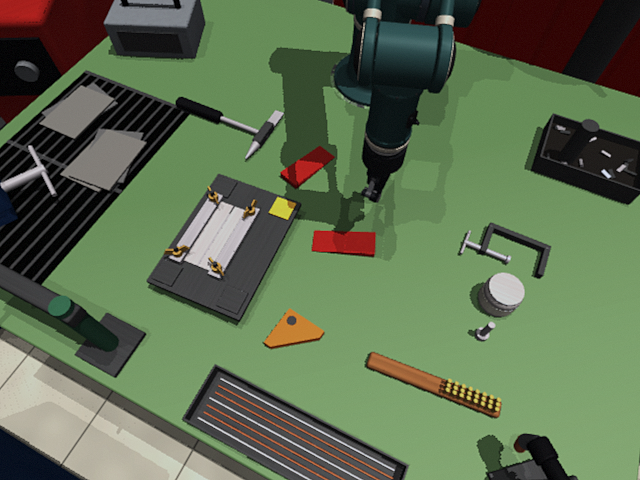

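The arm is beside the wedge's thick end, with the tip at about (372,195) in the scene view and the wedge at (343,243) untouched. Next I lower it and push the thick end sideways towards +x, to turn the wedge into line.

Request:
drive_tool(increments=[0,0,0,0,-0.3,-3,0,0,0,0,0,0,-3,0,0,0,0,0,0,-0.4,0,0,0,0,0,0,0,0])

```text
clock: 3.08
position: [0.4186, 0.1567, 0.0149]
tool_rot: [1.21, 1.208, -1.209]
force: [-0.4, -1.2, -0.1]
width: 0.0
```

Request:
drive_tool(increments=[0,0,0,1,0,0,0,0,0,0,1,0,0,0,0,0,0,1,0,0,0,0,0,0,0.8,0,0,0,0,0,0,0,0,0,0])

```text
clock: 3.7
position: [0.4574, 0.1571, 0.0144]
tool_rot: [1.21, 1.208, -1.208]
force: [1.1, 0.1, 2.2]
width: -0.0003
```

```bash
cat > look.py <<'E'
from h import *
import sys
k=sys.argv[1]
s=arm.sense();print(s['clock'],np.round(s['position'],4),np.round(s['force'],1))
t,sc=arm.camera('top'),arm.camera('scene')
cv2.imwrite(f'pics/top{k}.png',t);cv2.imwrite(f'pics/scene{k}.png',sc)
c=cv2.resize(sc[130:330,180:420],(720,600),interpolation=cv2.INTER_CUBIC);cv2.imwrite(f'pics/c{k}.png',c)
mt,ms=arm.camera_model('top'),arm.camera_model('scene')
q0=np.array(eval(sys.argv[2])) if len(sys.argv)>2 else np.array([.5,.137,-1.5])
c3=np.array([q0[0],q0[1],.008])
a,b=redmask(t,proj(mt,c3)),redmask(sc,proj(ms,c3))
print('areas',a.sum(),b.sum())
for o in ([(mt,a)],[(ms,b)],[(mt,a),(ms,b)]): 
    q,e=fit(WV,o,q0); print('wedge',np.round(q,4),round(e,2))
    f=np.array([.5017,-.0042]);d=f-q[:2];C,S=np.cos(q[2]),np.sin(q[2])
    print('   foot in wedge',np.round([C*d[0]+S*d[1],-S*d[0]+C*d[1]],4))
try:
  for o in ([(mt,yelmask(t,(365,249)))],[(ms,yelmask(sc,(282,208)))]):
    print('yel',np.round(fit(YV,o,[.5,-.005,.04])[0],4))
except Exception as ex: print(ex)
E
python3 look.py 2
```

```text
3.7 [0.4574 0.1571 0.0144] [1.1 0.1 2.2]
areas 1169 1349
wedge [ 0.5    0.137 -1.5  ] 3.0
   foot in wedge [ 0.141  -0.0083]
wedge [ 0.4997  0.1372 -1.2184] 0.74
   foot in wedge [ 0.1334 -0.0469]
wedge [ 0.4997  0.1372 -1.2184] 2.11
   foot in wedge [ 0.1334 -0.0469]
yel [ 0.4996 -0.0054  0.0981]
yel [ 0.5035 -0.004   0.0942]
```

View pics/c2.png

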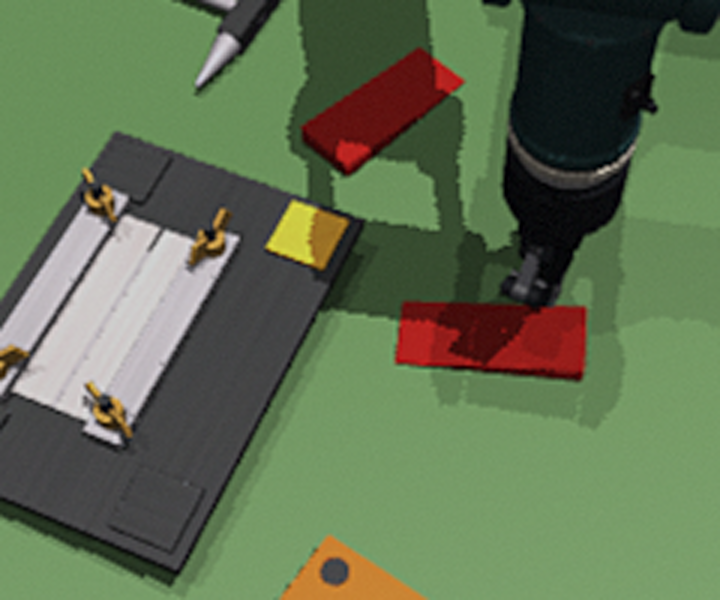

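Request:
drive_tool(increments=[0,0,0,-1.5,0,0,0,0,0,0,-0.5,2,0,0,0,0,0,0,0.4,-0.6,0,0,0,0,0.5,0,0,0,0,0,0,0.5,0,0,0])

```text
clock: 4.42
position: [0.4451, 0.1806, 0.0074]
tool_rot: [1.208, 1.21, -1.211]
force: [-1.2, 0.2, -0.5]
width: 0.0002
```

Request:
drive_tool(increments=[0,0,0,0.5,0,0,0,0,0,0,0.5,0,0,0,0,0,0,0.5,0,0,0,0,0,0,0.3,0,0,0,0,0,0,0,0,0,0])

```text
clock: 5.05
position: [0.4644, 0.181, 0.008]
tool_rot: [1.21, 1.209, -1.209]
force: [-0.7, 1.0, -0.1]
width: 0.0002
```

```bash
python3 look.py 3 "[.502,.137,-1.4]"
```

```text
5.05 [0.4644 0.181  0.008 ] [-0.7  1.  -0.1]
areas 438 1326
wedge [ 0.5052  0.134  -1.4456] 1.4
   foot in wedge [ 0.1367 -0.0207]
wedge [ 0.5084  0.1345 -1.4465] 0.92
   foot in wedge [ 0.1368 -0.0238]
wedge [ 0.5077  0.1344 -1.4633] 1.18
   foot in wedge [ 0.1372 -0.0209]
yel [ 0.4997 -0.0047  0.0602]
yel [ 0.5036 -0.0032  0.049 ]
```

View pics/c3.png

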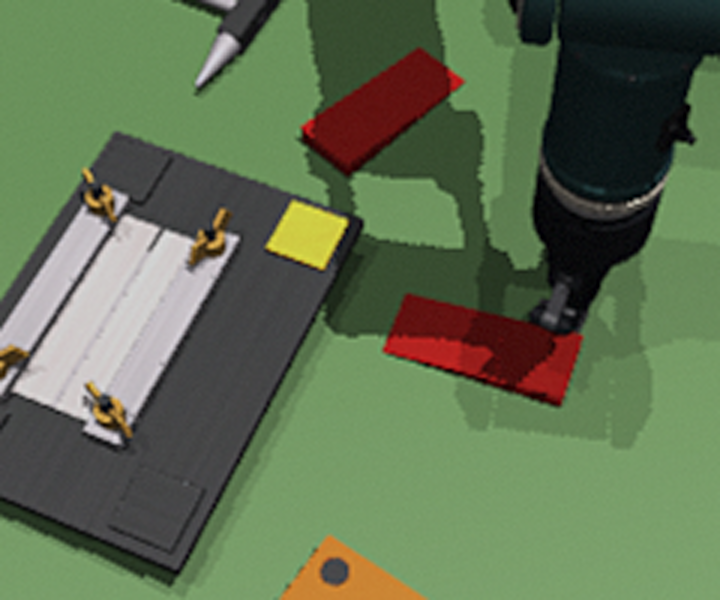

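Request:
drive_tool(increments=[0,0,0,0.5,0,0,0,0,0,0,0.4,0,0,0,0,0,0,0.2,0,0,0,0,0,0,0,0,0,0])

```text
clock: 5.65
position: [0.4752, 0.181, 0.0079]
tool_rot: [1.209, 1.209, -1.209]
force: [-1.3, 0.9, 0.3]
width: 0.0003
```

Request:
drive_tool(increments=[0,0,0,-2.5,0,0,0,0,0,0,-0.5,2.5,0,0,0,0,0,0,4,0,0])

```text
clock: 6.02
position: [0.4447, 0.2457, 0.0079]
tool_rot: [1.21, 1.208, -1.21]
force: [0.6, 0.2, -0.8]
width: -0.0006
```

```bash
python3 look.py 4 "[.51,.135,-1.6]"
```

```text
6.025 [0.4447 0.2457 0.0079] [ 0.6  0.2 -0.8]
areas 1115 1349
wedge [ 0.5106  0.1306 -1.5627] 0.43
   foot in wedge [ 0.1347 -0.01  ]
wedge [ 0.5127  0.132  -1.5502] 0.7
   foot in wedge [ 0.136  -0.0138]
wedge [ 0.5117  0.1315 -1.5563] 0.71
   foot in wedge [ 0.1355 -0.012 ]
yel [ 0.4999 -0.0052  0.059 ]
yel [ 0.5036 -0.0031  0.0487]
```

View pics/c4.png

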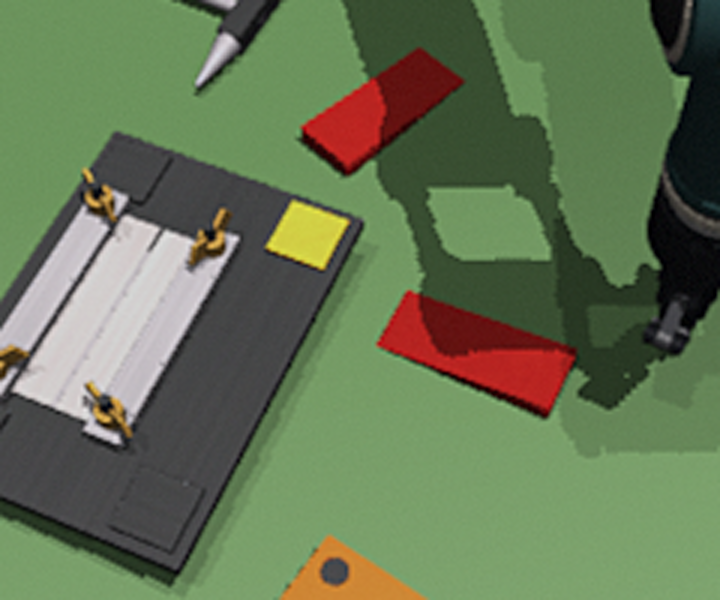

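Request:
drive_tool(increments=[0,0,-3,3.4,-0.5,0,0,0,0,0,3.4,-0.5,0,0,0,0,0,0,-1.5,0,0,0,0,0,0,-0.5,0,0,0,0,0,0,-0.5,0,0])

```text
clock: 6.75
position: [0.5114, 0.2101, 0.0075]
tool_rot: [1.247, 1.185, -1.249]
force: [0.1, 0.0, -0.4]
width: -0.0
```

Request:
drive_tool(increments=[0,0,0,-0.04,-1,0,0,0,0,0,-0.04,-1,0,0,0,0,0,-0.04,-1,0,0,0,0,0,-0.04,-1,0,0,0,0,0,-0.04,-1,0,0])

```text
clock: 7.38
position: [0.5107, 0.1603, 0.0079]
tool_rot: [1.248, 1.184, -1.248]
force: [-0.7, 1.1, -1.0]
width: -0.0002
```

```bash
python3 look.py 5 "[.51,.09,-1.6]"
```

```text
7.375 [0.5107 0.1603 0.0079] [-0.7  1.1 -1. ]
areas 466 1093
wedge [ 0.5071  0.0895 -1.5798] 1.41
   foot in wedge [ 0.0937 -0.0046]
wedge [ 0.509   0.085  -1.5584] 1.39
   foot in wedge [ 0.0891 -0.0084]
wedge [ 0.5083  0.0873 -1.5717] 1.49
   foot in wedge [ 0.0915 -0.0065]
yel [ 0.4997 -0.0052  0.0787]
yel [ 0.5032 -0.0028  0.0134]
```

View pics/c5.png

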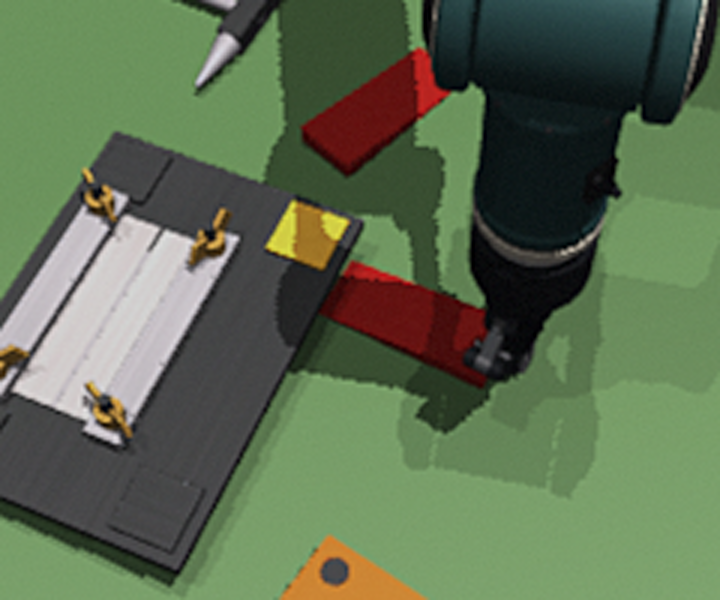

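Request:
drive_tool(increments=[0,0,0,0,4,0,0,0,0,0,0,3,0,0])

```text
clock: 7.72
position: [0.5112, 0.2316, 0.0082]
tool_rot: [1.248, 1.183, -1.248]
force: [0.4, -0.3, 0.5]
width: 0.0001
```

```bash
cat > look2.py <<'E'
from h import *
import sys
k=sys.argv[1]; q0=np.array(eval(sys.argv[2]))
s=arm.sense();print(s['clock'],np.round(s['position'],4),np.round(s['force'],1))
JQ={'top':[.6128,-.0705,.05],'scene':[.6165,-.068,.05]}
F={'top':np.array([.4998,-.0052]),'scene':np.array([.5036,-.0032])}
for n in ('top','scene'):
    im=arm.camera(n);cv2.imwrite(f'pics/{n}{k}.png',im);m=arm.camera_model(n)
    if n=='scene': cv2.imwrite(f'pics/c{k}.png',cv2.resize(im[130:330,180:420],(720,600),interpolation=cv2.INTER_CUBIC))
    mask=redmask(im,proj(m,[q0[0],q0[1]+.02,.01]))
    jh=cv2.convexHull(np.array([proj(m,p) for p in place(JV,JQ[n])],np.float32))
    cs,_=cv2.findContours(mask,cv2.RETR_EXTERNAL,cv2.CHAIN_APPROX_NONE)
    pts=[tuple(map(float,p)) for p in max(cs,key=len)[:,0] if cv2.pointPolygonTest(jh,tuple(map(float,p)),True)<-3]
    def res(q):
        h=cv2.convexHull(np.array([proj(m,p) for p in place(WV,q)],np.float32))
        return np.array([cv2.pointPolygonTest(h,p,True)-.5 for p in pts])
    o=least_squares(res,q0,diff_step=1e-3,x_scale=[.01,.01,.1],loss='soft_l1',f_scale=.5);q=o.x
    d=F[n]-q[:2];C,S=np.cos(q[2]),np.sin(q[2])
    print(n,len(pts),np.round(q,4),'med',round(np.median(abs(o.fun)),2),'foot in wedge',np.round([C*d[0]+S*d[1],-S*d[0]+C*d[1]],4))
    try: 
        y=yelmask(im,proj(m,[.5017,-.0042,.047])); print('  yel',np.round(fit(YV,[(m,y)],[.5,-.005,.04])[0],4),y.sum())
    except Exception as e: print(e)
E
python3 look2.py 6 "[.508,.085,-1.6]"
```

```text
7.725 [0.5112 0.2316 0.0082] [ 0.4 -0.3  0.5]
top 116 [ 0.5074  0.0822 -1.6008] med 0.31 foot in wedge [ 0.0876 -0.005 ]
  yel [ 0.4997 -0.0053  0.059 ] 364
scene 125 [ 0.5098  0.0825 -1.5854] med 0.54 foot in wedge [ 0.0858 -0.005 ]
  yel [ 0.5036 -0.0032  0.0505] 392
```

View pics/c6.png

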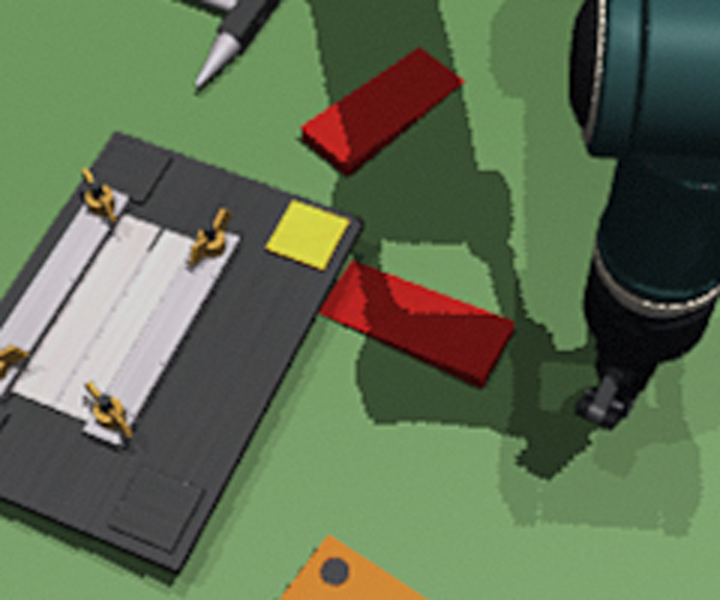

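Request:
drive_tool(increments=[0,0,-1.5,-0.1,-4,0,0,0,0,0,0,-2.4,0,0,0,0,0,0,-0.5,0,0])

```text
clock: 8.2
position: [0.5094, 0.1601, 0.0077]
tool_rot: [1.267, 1.17, -1.269]
force: [0.4, -0.5, -0.3]
width: 0.0
```

Request:
drive_tool(increments=[0,0,0,-0.05,-0.8,0,0,0,0,0,-0.05,-0.8,0,0,0,0,0,-0.05,-0.8,0,0,0,0,0,-0.04,-0.6,0,0,0,0,0,-0.02,-0.4,0,0])

```text
clock: 8.82
position: [0.5077, 0.1278, 0.008]
tool_rot: [1.267, 1.171, -1.267]
force: [0.1, 2.3, 0.0]
width: -0.0
```

Request:
drive_tool(increments=[0,0,0,-0.02,-0.3,0,0,0,0,0,-0.02,-0.3,0,0])

```text
clock: 9.07
position: [0.5074, 0.1219, 0.0079]
tool_rot: [1.267, 1.171, -1.267]
force: [1.3, 2.2, -0.5]
width: -0.0
```

Request:
drive_tool(increments=[0,0,0,-0.02,-0.3,0,0,0,0,0,-0.02,-0.3,0,0])

```text
clock: 9.32
position: [0.5069, 0.1159, 0.0079]
tool_rot: [1.267, 1.171, -1.267]
force: [0.5, 2.5, -0.3]
width: 0.0
```

Request:
drive_tool(increments=[0,0,0,-0.01,-0.3,0,0,0,0,0,-0.01,-0.2,0,0])

```text
clock: 9.57
position: [0.5067, 0.1108, 0.0079]
tool_rot: [1.267, 1.171, -1.267]
force: [0.3, 2.1, -0.0]
width: 0.0001
```

Request:
drive_tool(increments=[0,0,0,-0.01,-0.3,0,0,0,0,0,-0.01,-0.2,0,0])

```text
clock: 9.82
position: [0.5065, 0.1058, 0.0079]
tool_rot: [1.267, 1.171, -1.267]
force: [-0.2, 3.1, 0.6]
width: -0.0001
```

```bash
python3 look2.py 7 "[.506,.035,-1.61]"
```

```text
9.825 [0.5065 0.1058 0.0079] [-0.2  3.1  0.6]
top 60 [ 0.5083  0.1086 -1.6057] med 1.28 foot in wedge [ 0.114  -0.0045]
min() iterable argument is empty
scene 74 [ 0.5041  0.0901 -1.5729] med 0.62 foot in wedge [ 0.0933 -0.0003]
min() iterable argument is empty
```

View pics/c7.png

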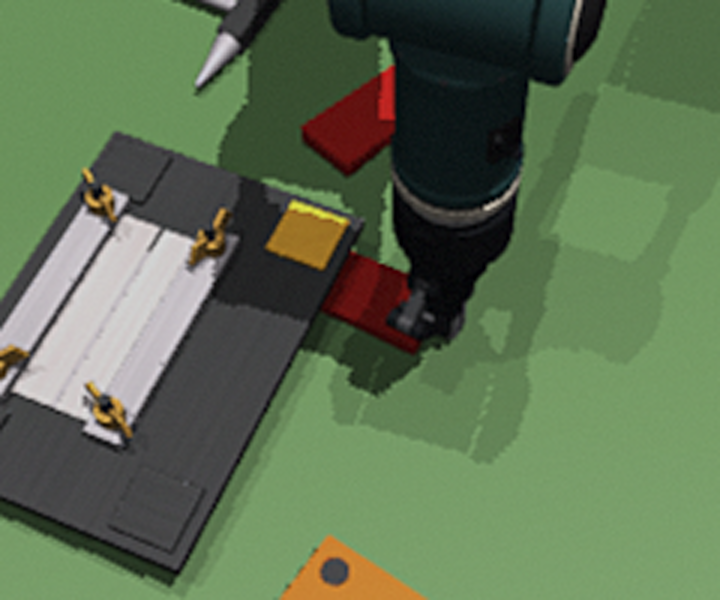

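Request:
drive_tool(increments=[0,0,0,-0.01,-0.3,0,0,0,0,0,-0.01,-0.2,0,0])

```text
clock: 10.18
position: [0.5063, 0.1009, 0.0079]
tool_rot: [1.267, 1.171, -1.267]
force: [0.2, 2.5, -0.1]
width: 0.0001
```

Request:
drive_tool(increments=[0,0,0,-0.01,-0.3,0,0,0,0,0,-0.01,-0.2,0,0])

```text
clock: 10.42
position: [0.5064, 0.0974, 0.008]
tool_rot: [1.27, 1.172, -1.266]
force: [1.1, 12.1, -0.9]
width: 0.0002
```

Request:
drive_tool(increments=[0,0,0,-0.01,-0.3,0,0,0,0,0,-0.01,-0.2,0,0])

```text
clock: 10.68
position: [0.5063, 0.0937, 0.008]
tool_rot: [1.272, 1.173, -1.265]
force: [0.3, 15.1, -1.2]
width: 0.0001
```

Request:
drive_tool(increments=[0,0,0,0,1,0,0,0,0,0,0,5,0,0,0,0,0,0,4,0,0])

```text
clock: 11.05
position: [0.5058, 0.1915, 0.0078]
tool_rot: [1.266, 1.17, -1.268]
force: [1.0, -0.6, -0.7]
width: 0.0
```

```bash
python3 look2.py 8 "[.505,.02,-1.61]"
```

```text
11.05 [0.5058 0.1915 0.0078] [ 1.  -0.6 -0.7]
top 61 [ 0.5026  0.0164 -1.624 ] med 0.29 foot in wedge [ 0.0217 -0.0017]
  yel [ 0.499  -0.0085  0.0924] 359
scene 66 [ 0.5042  0.0167 -1.6251] med 0.68 foot in wedge [0.0199 0.0005]
  yel [ 0.5031 -0.0062  0.0785] 380
```

View pics/c8.png

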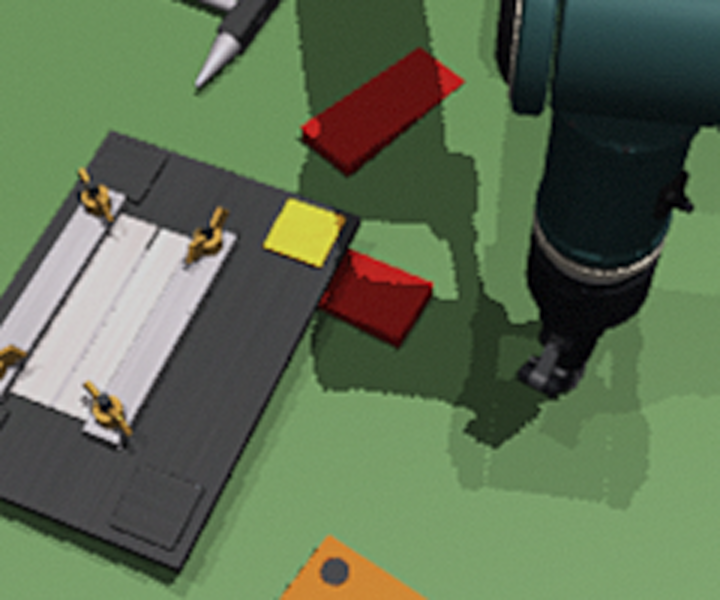

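Request:
drive_tool(increments=[0,0,0,0,0,5,0,0,0,0,0,-2,5,0,0,0,0,-0.2,-6,0,0,0,0,0,-0.2,-6,0,0,0,0,0,-0.1,-5.9,0,0])

```text
clock: 11.78
position: [0.5, -0.0107, 0.108]
tool_rot: [1.265, 1.17, -1.267]
force: [-0.3, -0.2, -0.7]
width: -0.0003
```

Request:
drive_tool(increments=[0,0,0,0,0,-2,0,0,0,0,0,0,-1.2,0,0,0,0,0,0,0,0])

```text
clock: 12.15
position: [0.4992, -0.008, 0.0744]
tool_rot: [1.265, 1.174, -1.269]
force: [-0.3, 0.5, 0.1]
width: 0.0001
```

```bash
python3 - <<'E'
from h import *
s=arm.sense();print(s['clock'],np.round(s['position'],4),np.round(s['force'],1))
im=arm.camera('scene');cv2.imwrite('pics/c9.png',cv2.resize(im[130:330,180:420],(720,600),interpolation=cv2.INTER_CUBIC))
E
```

```text
12.15 [ 0.4992 -0.008   0.0744] [-0.3  0.5  0.1]
```

View pics/c9.png

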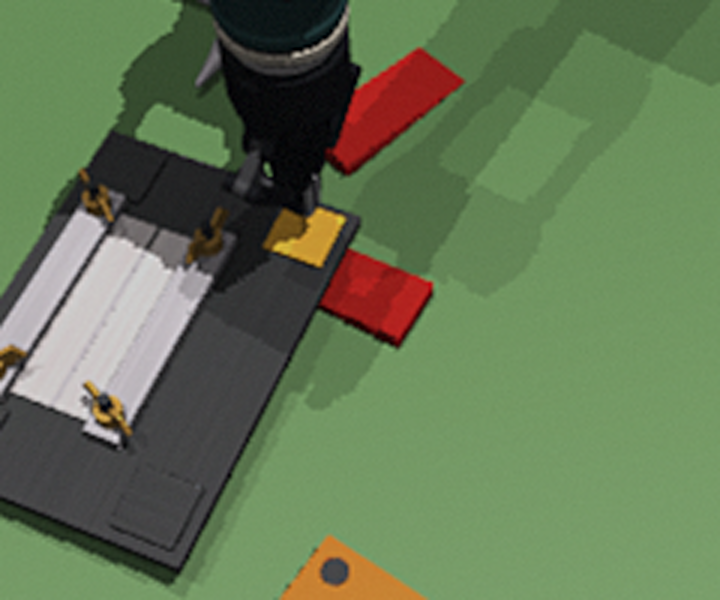

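Request:
drive_tool(increments=[0,0,0,0.1,0,-1.3,0,0,0,0,0,0,-0.8,0,0,0,0,0,0,0,0])

```text
clock: 12.58
position: [0.501, -0.0076, 0.0538]
tool_rot: [1.265, 1.173, -1.268]
force: [0.4, -0.8, 0.3]
width: -0.0002
```

Request:
drive_tool(increments=[0,0,0,0,0,-0.2,0,0,0,0,0,0,-0.2,0,0,0,0,0,0,0,0])

```text
clock: 12.95
position: [0.5019, -0.008, 0.0509]
tool_rot: [1.267, 1.171, -1.267]
force: [-0.7, 0.4, 1.0]
width: -0.0004
```

Request:
drive_tool(increments=[0,0,0,0,0,-0.15,0,0,0,0,0,0,0,0])

```text
clock: 13.2
position: [0.5018, -0.008, 0.0494]
tool_rot: [1.267, 1.171, -1.267]
force: [0.6, -0.9, 1.2]
width: -0.0001
```

Request:
drive_tool(increments=[0,0,0,0,0,-0.1,0,0,0,0,0,0,0,0])

```text
clock: 13.45
position: [0.5018, -0.008, 0.0483]
tool_rot: [1.267, 1.171, -1.267]
force: [0.4, 0.1, -0.0]
width: 0.0003
```

Request:
drive_tool(increments=[0,0,0,0,0,-0.1,0,0,0,0,0,0,0,0])

```text
clock: 13.7
position: [0.5018, -0.008, 0.0473]
tool_rot: [1.267, 1.171, -1.267]
force: [-0.7, 0.1, -0.0]
width: 0.0001
```

Request:
drive_tool(increments=[0,0,0,0,0,-0.1,0,0,0,0,0,0,0,0])

```text
clock: 13.95
position: [0.5019, -0.008, 0.047]
tool_rot: [1.267, 1.171, -1.267]
force: [-1.7, 0.1, 4.1]
width: 0.0002
```

Request:
drive_tool(increments=[0,0,0,0,0,-0.1,0,0,0,0,0,0,0,0])

```text
clock: 14.2
position: [0.502, -0.008, 0.047]
tool_rot: [1.267, 1.171, -1.267]
force: [-5.4, 0.6, 12.8]
width: -0.0
```

Request:
drive_tool(increments=[0,0,0,0,0,-0.1,0,0,0,0,0,0,0,0])

```text
clock: 14.45
position: [0.502, -0.008, 0.0469]
tool_rot: [1.266, 1.172, -1.267]
force: [-8.3, 0.5, 19.8]
width: 0.0002
```

Request:
drive_tool(increments=[0,0,0,-0.05,0,0.03,0,0,0,0,0,0,0,0,0,0,0,0,0,0,0])

```text
clock: 14.82
position: [0.502, -0.008, 0.047]
tool_rot: [1.267, 1.171, -1.266]
force: [-5.2, 0.5, 15.8]
width: -0.0002
```

```bash
python3 look2.py 10 "[.5035,.0165,-1.624]"; python3 - <<'E'
from h import *
for i in range(4):
    s=arm.sense();print(s['clock'],np.round(s['position'],4),np.round(s['force'],1)); 
    im=arm.camera('scene' if i%2 else 'top')
E
```

```text
14.825 [ 0.502 -0.008  0.047] [-5.2  0.5 15.8]
top 69 [ 0.5044  0.0162 -1.5941] med 0.64 foot in wedge [ 0.0215 -0.0041]
  yel [ 0.5   -0.005  0.04 ] 73
scene 68 [ 0.5046  0.0178 -1.6206] med 0.47 foot in wedge [0.0211 0.0001]
min() iterable argument is empty
14.925 [ 0.502 -0.008  0.047] [-5.3  1.  15. ]
14.975 [ 0.502  -0.008   0.0469] [-5.5 -0.  15.6]
15.025 [ 0.502 -0.008  0.047] [-5.5 -0.1 16.5]
15.075 [ 0.502 -0.008  0.047] [-5.9 -0.1 16.3]
```

View pics/c10.png

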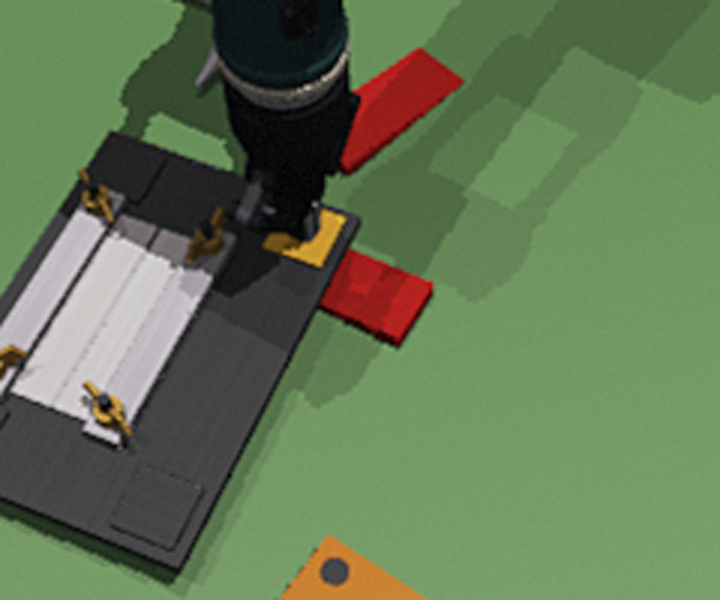

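```bash
python3 -c "
from station import arm
print(arm.sign_off()); s=arm.sense(); print(s['clock'],s['position'],s['force'])"
```

```text
the job is handed in; nothing more can be done
None
the job is handed in; nothing more can be done
```

The left-hand wedge is snug under the jig's short foot, and I handed the job in with the fingertips holding the yellow corner down at about 16 N. `sign_off` gives no verdict, so I can't say whether it passed.

I turned the wedge into line with a side push on its thick end. Then I slid it in from the thick face until the push jumped from about 2.5 N to 12 N, then 15 N. I stopped there, backed the arm off and moved over to press the corner.

**Last checks:**
- **Rocking:** the corner gave about 0.2–0.3 mm under 20 N, well inside the 1.5 mm allowed.
- **Level:** the pressed height was 47.0 mm, which is the level value. I did not measure the tilt separately.
- **Wedge position:** the sole centre measured within about 4 mm of the wedge's middle line (limit 15 mm). The two cameras differed by about 4 mm.
- **Jig shift:** the final nudge moved the yellow corner about 3 mm, against the 30 mm limit. The 15 N push was right at the level where the jig starts to slide.
- **Hold:** force and pose stayed steady over the last readings. About 5 N of sideways force along x remained at the fingertips, and I did not remove it.
- **Foot load:** I could not read the load of the foot on the wedge. I take it to be over 3 N from the 16 N press and the snug fit.

The whole job took about 15 s of the 61 s allowed, and in the views I looked at no bystander appeared to have moved.

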